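# Book out a roll of sample seals at the code reader

## Robot

A 6-joint arm with a two-finger parallel gripper is mounted at the origin on the work surface. World frame = base frame: x ahead of the robot, y to its left, z up, the work surface at z = 0. Lengths are in m, angles in rad, forces in N, time in s.
With the tool pointing down it reaches from about 0.275 to 0.725 m from the base axis. Payload 15.9 kg.
Tool frame: the origin (TCP) lies where the fingers leave the gripper's body, on its centre line; the fingertips stand 73 mm ahead of it and the grasp point (between the pads) lies ahead of it (bot.grip_depth is the z of the grasp point in the tool frame, in m); z points along the fingers, y is the line along which they close (so a half turn about z gives the same grasp; the last joint's range is limited). The gripper opens to 85 mm and grips with 20 to 120 N. Pads are 22 mm wide; open, the fingers measure 114 mm over their backs; the gripper's body (76 mm by 85 mm) begins 54 mm behind the grasp point. The pads swing forward as they close: fully open they stand 13 mm farther back than shut.
Start: joints at [-1.13, 0.213, -0.034, 1.323, 0, 1.571], TCP at [0.213, -0.452, 0.304] pointing down, gripper open.
Joint ranges: [-2.98, 2.98], [-0.74, 1.72], [-1.14, 1.35], [-2.1, 2.04], [-1.57, 1.44], [-3.14, 3.14]. Speed limits (rad/s): [1.89, 1.89, 2.39, 2.57, 3.14, 3.14].

## Interface

Orientations are given as a unit quaternion [w, x, y, z].
In Python, from station import bot gives the robot as it stands.
- The arm moves only by the tool play_rows, never from a script. Its argument "moves" is a list that holds one entry, the list of rows, each a list of 7 numbers: the shift along the tool's x, y, z normalised to -1 to 1, where 1 is 1 m, then the turn, a rotation vector about the tool's x, y, z normalised to -1 to 1, where 1 is 2 pi rad, then the closure, from -1 (fully open) to 1 (shut). In form: [[[dx, dy, dz, rx, ry, rz, fingers], ...]]. A call has 1 to 10 rows; each row is the pose to reach, as a shift and turn from the pose commanded when the call began, along the tool's axes at that moment, turning the shorter way round; what a row does not reach only later rows make up. A row lasts 1/8 s, in which the tool goes at most 62.5 mm and 10.7 degrees, less where a joint would pass 70% of its speed; a pose out of reach is approached as far as the arm can. A call with a number of a shift or a turn outside -1 to 1 is refused whole. A call with a gripper value outside its range is refused whole. The fingers move at their own pace and stop on an object; "force" is the grip in N (left out, the last holds). Time passes only in rows, so rows that repeat a pose let the fingers close. It gives the time, the measured TCP pose, the force, the opening and the grip force at its end, in the units of the state.
- bot.get_obs(): the state, without advancing time (a new reading comes with each control period).
- bot.read_camera(name): name is "scene" or "top" or "wrist"; returns a dict with "color" (420x560x3 uint8, blue, green, red), "K" (3x3 intrinsics, pixels), "D" ([k1, k2, p1, p2, k3] as OpenCV has them; the pictures are not rectified), "R" (3x3) and "t" (3): a world point X has camera coordinates R X + t. Camera axes: x right, y down, z forward; pixel columns grow to the right and rows downward; lengths in m; the calibration is good to about 2 mm. A picture is of the moment at which its call begins. There is no depth.
- bot.finish_job(): hands the job in; it is judged then, once.
The state is a dict: "time_s": time; "joint_positions": joint angles; "dq": joint speeds; "joint_efforts": joint torques, N m; "eef_pos": TCP position; "orientation": TCP orientation; "force": force on the tool from outside, world axes, zero at the start; "moment": the same for the moment, N m; "width": finger opening in m; "gripper_force": force on a finger pad.
Only numpy, scipy, OpenCV 4.12 (cv2) and the standard library are available. Lean on these libraries where they do the work, as an engineer would, in place of code of your own. Each camera call takes 0.05 s, during which the arm holds its last target. There are 200 camera calls.

## Task

Slide the slim roll of sealing tape up off its spindle and stand it, upright and wholly on the reader's round pad, with the code label on its side squarely facing the reader's window. Let go of it and press the reader's button fully down while the roll stands so; then carry the roll to the open sample case and set it down upright (not dropped) on the floor of the empty compartment. Leave the broad roll on its spindle and everything else on the table where it is.

Things in the scene. Friction and masses are not known exactly. Their poses are not given: they have to be found in the camera images.
- roll: Slim upright roll of brown kraft tape, 56 mm diameter, 62 mm tall, 30 mm bore, 0.11 kg, on one of the spindles. Origin: centre of its underside; z up its axis; x points out through the middle of its code label, a white patch with dark bars, 26 mm wide and 46 mm high, on one side of the roll. A white tongue of it, 14 mm wide, folds onto the top rim, seen from above.
- mark (a point): Middle of the code label on the slim roll's side: 28 mm from the roll's axis along its x, 31 mm above its underside.
- stand: Fixed steel stand: plate 290 x 120 x 12 mm with two equal upright spindles 144 mm apart along its x, each 16 mm in diameter with its top 94 mm above the table. The rolls rest on the plate (12 mm above the table). Origin: centre of the underside. Either roll may be on either spindle.
- spindle_a (a point): Top of one spindle (94 mm above the table).
- spindle_b (a point): Top of the other spindle (94 mm above the table).
- broad_roll: Broad flat roll of the same brown tape, 96 mm diameter, 45 mm tall, 40 mm bore, on the other spindle; it stays there. Origin: centre of its underside.
- reader: Fixed grey code reader: base 6 mm high with a round black pad and a block 92 x 92 mm, top 76 mm above the table. Origin: on the table under the pad's centre; x points from the pad to the window, z up. The window is 80 mm from the pad's centre. The label faces the window when the roll's x points the same way as the reader's x.
- pad (a point): Centre of the top of the reader's round pad (80 mm diameter, 12 mm above the table).
- window (a point): Centre of the reader's dark scanning window, on the side of the block that looks at the pad, 43 mm above the table.
- read_top (a point): Top centre of the reader's push button, on top of the block, 34 mm behind the window; 28 mm diameter; pressed straight down.
- read (a joint): Travel of the reader's button in m: 0 released, 0.006 fully down (about 5 N); springs back.
- case: Fixed open aluminium sample case, 340 mm (x) by 270 mm (y), rims 72 mm above the table, lid standing open 0.31 m tall along its +y side. Origin: centre of the underside. Inside: a back row of red-capped tubes along the lid (tops 78 mm above the table), a compartment full of cartons, and one empty compartment (towards -x and -y).
- bay (a point): Centre of the floor of the case's empty compartment: 30 mm above the table, 161 mm (case x) by 156 mm (case y), walls rising 38 to 42 mm from its floor.
- jar_near: Sample jar with red cap, 42 mm diameter, 75 mm tall, near the robot. Bystander. Origin: centre of its underside.
- jar_far: Sample jar with red cap, 52 mm diameter, 85 mm tall, beyond the reader. Bystander. Origin: centre of its underside.
- carton: White and blue carton, 85 x 85 x 80 mm, beyond the reader. Bystander. Origin: centre of its underside.
- timer: Small white timer, 60 x 60 x 18 mm, near the robot. Bystander. Origin: centre of its underside.
Not all that is in view belongs to the job. What is shaped like the roll but green is not meant.

How it is judged:
By the outcome, as a careful person would: the job done as asked, in the order asked, and still so for the second after the job is handed in, with the robot touching nothing.
It also fails if it takes over 58 s, if anything falls off the work surface, if the arm or the gripper's body presses on something with over 40 N, if the wrist force passes 120 N, or if a joint passes its speed limit or range.

## Working session

There is one attempt and no reset: what is moved stays moved. The work goes in short steps, Python scripts to look and compute and a tool call to move; the robot and the scene stay as the last step left them, time stands still between calls to the robot, and variables do not carry over. Pictures are saved under pics/ and viewed, at most 10 in all, crops included, and the job is handed in when it is done.

Besides the shell and the picture viewer there is one more tool, called after ">>>" by a JSON object that holds its "op" and its "data". play_rows: Moves the arm, as the interface text tells. Scaled input: -1 to 1 covers 1 m each way for a shift and 2 pi rad each way for a turn. Its arguments: {"type":"object","properties":{"moves":{"type":"array","items":{"type":"array","items":{"type":"array","items":{"type":"number","minimum":-1,"maximum":1}}}},"force":{"type":"number"}},"required":["moves"]}

```bash
mkdir -p pics; ls; python3 - <<'E'
from station import bot
import cv2,numpy as np,pickle
d={}
for n in("scene","top"):
    c=bot.read_camera(n);d[n]=c;cv2.imwrite(f"pics/{n}0.png",c["color"])
    print(n,c["K"].tolist(),c["D"],(-c["R"].T@c["t"]).round(3))
pickle.dump(d,open("c0.pkl","wb"))
o=bot.get_obs();print(o["eef_pos"],o["orientation"],o["width"],bot.grip_depth)
E
```

```text
pics
scene [[442.61416385420296, 0.0, 277.8050831352424], [0.0, 442.61416385420296, 215.15554328547964], [0.0, 0.0, 1.0]] [-0.14143508  0.          0.          0.          0.        ] [ 1.238 -0.572  0.911]
top [[498.0455598986203, 0.0, 282.2151531287355], [0.0, 498.0455598986203, 210.36872290035754], [0.0, 0.0, 1.0]] [-0.06658842  0.          0.          0.          0.        ] [0.348 0.    1.105]
[ 0.21322681 -0.45199227  0.30347207] [-4.83160891e-04  9.75808349e-01  2.18627120e-01 -1.18350676e-04] 0.08528519391477446 0.0539
```

View pics/top0.png

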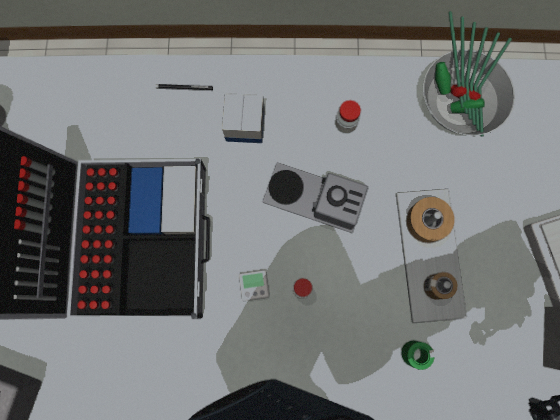

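View pics/scene0.png

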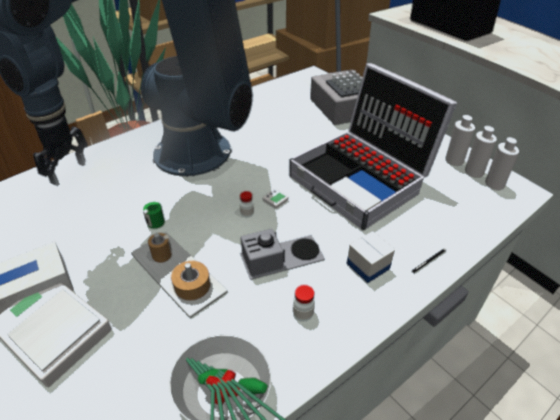

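The top view shows the slim brown roll at about (441,285), the broad brown roll at (432,219), and a green lookalike standing free at (419,354). The slim brown roll on its spindle fits the description: the green one is excluded and the other brown one is too broad. The reader pad is at (286,187), its block at (341,200), and the empty bay at (160,273).

```bash
cat > h.py <<'E'
import cv2,numpy as np
def ray(c,uv,z):
    uv=np.array(uv,float).reshape(-1,1,2)
    n=cv2.undistortPoints(uv,c["K"],np.array(c["D"]))[:,0]
    d=np.c_[n,np.ones(len(n))]@c["R"]; o=-c["R"].T@c["t"]
    return o+d*((z-o[2])/d[:,2])[:,None]
def proj(c,P):
    return cv2.projectPoints(np.array(P,float).reshape(-1,3),cv2.Rodrigues(c["R"])[0],c["t"],c["K"],np.array(c["D"]))[0][:,0]
def blobs(m,amin=20):
    n,l,s,ce=cv2.connectedComponentsWithStats(m.astype(np.uint8))
    return [(s[i,4],ce[i].round(1),s[i,:4]) for i in range(1,n) if s[i,4]>amin]
E
python3 - <<'E'
import pickle,cv2,numpy as np
d=pickle.load(open("c0.pkl","rb"));t=d["top"]["color"];s=d["scene"]["color"]
f=lambda im,x,y,w,h,k:cv2.resize(im[y:y+h,x:x+w],None,fx=k,fy=k,interpolation=cv2.INTER_CUBIC)
a=f(t,415,260,50,50,8);b=f(s,140,225,50,50,8);c=f(t,255,155,125,85,3.2);e=f(t,115,150,100,85,4)
m=np.zeros((600,800,3),np.uint8);m[:272,:400]=c[:272];m[:340,400:]=e
m[340:600,400:660]=cv2.resize(a,(260,260));m[340:600,0:260]=cv2.resize(b,(260,260))
cv2.imwrite("pics/crop1.png",m)
E
```

```text
(no output)
```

View pics/crop1.png

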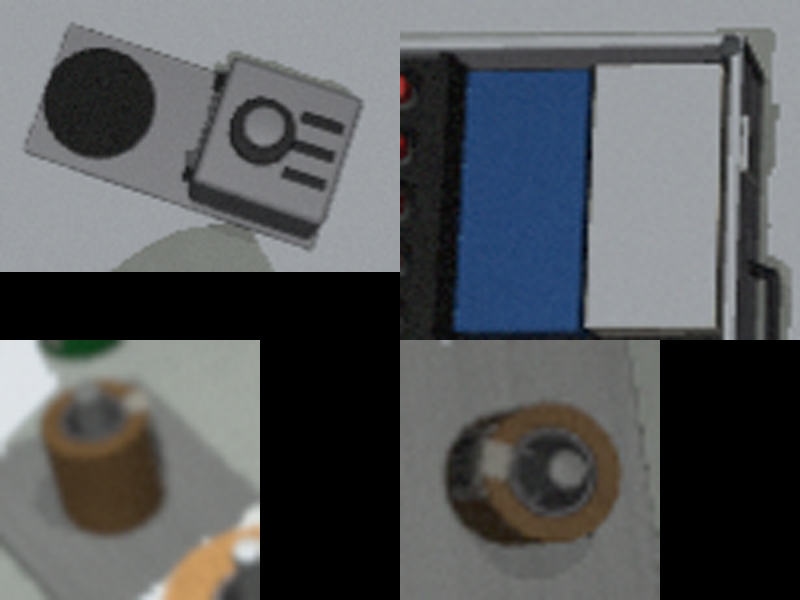

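Enlarged crop confirms the slim brown roll on its spindle. Its white tongue is on the rim's left side (≈(433,283) in the top view), so the label faces roughly +y. The reader's window faces the pad from the right, so the roll needs about a half turn.

```bash
python3 - <<'E'
import pickle,cv2,numpy as np
from h import *
d=pickle.load(open("c0.pkl","rb"));c=d["top"];t=c["color"];hsv=cv2.cvtColor(t,cv2.COLOR_BGR2HSV)
# roll: brown mask bright rim
roi=np.zeros(t.shape[:2],bool);roi[262:308,418:466]=1
H,S,V=cv2.split(hsv)
for vmin in(90,110,125):
    m=roi&(H<25)&(S>70)&(V>vmin)
    pts=np.argwhere(m)[:,::-1]; hull=cv2.convexHull(pts.astype(np.int32)); (e,r)=cv2.minEnclosingCircle(hull)
    print("rim",vmin,m.sum(),e,r,ray(c,e,.074).round(4), 0.028*498/1.031)
tm=roi&(S<50)&(V>140);print("white",[(b[0],b[1],ray(c,b[1],.074).round(4)[0]) for b in blobs(tm,4)])
for vmax in(50,60):
    roi2=np.zeros_like(roi);roi2[165:210,265:306]=1
    m=roi2&(V<vmax);b=max(blobs(m),key=lambda b:b[0]);print("pad",b,ray(c,b[1],.012).round(4))
# button ring: bright inner
print("button guess",ray(c,(255+266/3.2,155+128/3.2),.08).round(4))
g=cv2.cvtColor(t,cv2.COLOR_BGR2GRAY)
u=cv2.resize(g[170:235,305:375],None,fx=6,fy=6,interpolation=cv2.INTER_CUBIC)
cir=cv2.HoughCircles(u,cv2.HOUGH_GRADIENT,1,30,param1=80,param2=20,minRadius=25,maxRadius=75)
if cir is not None:
    for q in cir[0][:4]:
        p=((q[0]+.5)/6-.5+305,(q[1]+.5)/6-.5+170);print("circ",p,q[2]/6,ray(c,p,.08).round(4))
# base corners from crop
P=[(255+x/3.2,155+y/3.2) for x,y in((68,23),(25,150),(238,55),(362,98),(313,245))]
print("base/top corners",ray(c,P[:2],.006).round(4).tolist(),ray(c,P[2:4],.076).round(4).tolist())
# case bay dark region corners at rim .072
m=(V<60);m[:, :100]=0
for r,n in((slice(230,320),"bay"),):
    k=np.zeros_like(roi);k[236:312,126:196]=1
    mm=k&m;b=max(blobs(mm),key=lambda b:b[0]);print(n,b,ray(c,b[1],.05).round(4))
print("spindles",ray(c,[(447.5,284.6)],.094).round(4))
E
```

```text
rim 90 20 (444.73809814453125, 285.26190185546875) 12.430628776550293 [[ 0.3985 -0.323   0.074 ]] 13.524733268671195Traceback (most recent call last):
  File "<stdin>", line 9, in <module>
cv2.error: OpenCV(4.12.0) /io/opencv/modules/imgproc/src/shapedescr.cpp:201: error: (-215:Assertion failed) count >= 0 && (depth == CV_32F || depth == CV_32S) in function 'minEnclosingCircle'
```

```bash
python3 - <<'E'
import pickle,cv2,numpy as np
from h import *
d=pickle.load(open("c0.pkl","rb"));c=d["top"];t=c["color"];hsv=cv2.cvtColor(t,cv2.COLOR_BGR2HSV)
print(c["R"].round(3).tolist())
roi=np.zeros(t.shape[:2],bool);roi[262:308,418:466]=1
H,S,V=cv2.split(hsv)
print("rim pix hsv",hsv[292,448],hsv[285,455],"tongue",hsv[283,433])
for vmin in(60,70,80):
    m=roi&(H<25)&(S>70)&(V>vmin)
    pts=np.argwhere(m)[:,::-1]; hull=cv2.convexHull(pts.astype(np.int32)); (e,r)=cv2.minEnclosingCircle(hull)
    print("rim",vmin,m.sum(),e,r,ray(c,e,.074).round(4), 0.028*498/1.031)
tm=roi&(S<60)&(V>105);print("white",[(b[0],b[1],ray(c,b[1],.074).round(4)[0]) for b in blobs(tm,4)])
for vmax in(45,60):
    roi2=np.zeros_like(roi);roi2[165:210,265:306]=1
    m=roi2&(V<vmax);b=max(blobs(m),key=lambda b:b[0]);print("pad",b,ray(c,b[1],.012).round(4))
print("button guess",ray(c,(255+266/3.2,155+128/3.2),.08).round(4))
P=[(255+x/3.2,155+y/3.2) for x,y in((68,23),(25,150),(238,55),(362,98),(313,245))]
print("base/top corners",ray(c,P[:2],.006).round(4).tolist(),ray(c,P[2:4],.076).round(4).tolist())
k=np.zeros_like(roi);k[236:312,126:196]=1
b=max(blobs(k&(V<60)),key=lambda b:b[0]);print("bay",b,ray(c,b[1],.05).round(4))
print("case right rim",ray(c,[(206,160),(201,315)],.072).round(4).tolist())
print("spindle",ray(c,[(447.5,284.6)],.094).round(4))
E
```

```text
[[0.012, -1.0, -0.011], [-0.981, -0.009, -0.194], [0.194, 0.013, -0.981]]
rim pix hsv [120   7  75] [ 17 120  87] tongue [ 27  19 118]
rim 60 270 (443.5, 285.0) 13.463011741638184 [[ 0.399  -0.3204  0.074 ]] 13.524733268671195
rim 70 259 (443.593017578125, 285.1046447753906) 13.337913513183594 [[ 0.3988 -0.3206  0.074 ]] 13.524733268671195
rim 80 224 (444.2045593261719, 285.05682373046875) 13.241728782653809 [[ 0.3989 -0.3219  0.074 ]] 13.524733268671195
white [(np.int32(1228), array([441.8, 282.6]), array([ 0.4039, -0.3171,  0.074 ])), (np.int32(27), array([433. , 282.5]), array([ 0.404 , -0.2988,  0.074 ])), (np.int32(11), array([445.9, 284.6]), array([ 0.3999, -0.3254,  0.074 ]))]
pad (np.int32(895), array([285.4, 186.6]), array([269, 170,  34,  34], dtype=int32)) [[0.6197 0.0079 0.012 ]]
pad (np.int32(919), array([285.4, 186.7]), array([269, 170,  34,  34], dtype=int32)) [[0.6195 0.0079 0.012 ]]
button guess [[ 0.5856 -0.104   0.08  ]]
base/top corners [[0.6787, 0.0296, 0.006], [0.5852, 0.0586, 0.006]] [[0.6364, -0.0863, 0.076], [0.6076, -0.1686, 0.076]]
bay (np.int32(5203), array([159.7, 273.4]), array([126, 236,  69,  76], dtype=int32)) [[0.4185 0.2725 0.05  ]]
case right rim [[0.6627, 0.1801, 0.072], [0.3335, 0.1771, 0.072]]
spindle [[ 0.3989 -0.3224  0.094 ]]
```

```bash
cat > go.py <<'E'
import sys,numpy as np
from station import bot
from scipy.spatial.transform import Rotation as Ro
o=bot.get_obs();w,x,y,z=o["orientation"];R=Ro.from_quat([x,y,z,w])
a=np.degrees(np.arctan2(R.as_matrix()[1,0],R.as_matrix()[0,0]))
print("t",round(o["time_s"],2),"p",np.round(o["eef_pos"],4),"yaw",a.round(1),"tilt",R.as_matrix()[2,2].round(4),"q",np.degrees(o["joint_positions"]).round(),"F",np.round(o["force"],1),"w",round(o["width"],4),o["gripper_force"])
for s in sys.argv[1:]:
    X,Y,Z,yaw=map(float,s.split(","))
    T=Ro.from_euler("z",yaw,degrees=True)*Ro.from_euler("x",180,degrees=True)
    d=R.inv().apply(np.array([X,Y,Z])-o["eef_pos"]);r=(R.inv()*T).as_rotvec()/2/np.pi
    print(np.r_[d,r].round(4).tolist())
E
python3 go.py .399,-.321,.2,77
```

```text
t 0.1 p [ 0.2132 -0.452   0.3035] yaw 25.3 tilt -1.0 q [-65.  12.  -2.  76.  -0.  90.] F [ 0.3 -0.6 -0.8] w 0.0853 0.0
[0.2239, -0.0391, 0.1035, -0.0001, -0.0001, -0.1437]
```

>>> {"op": "play_rows", "data": {"moves": [[[0.224,-0.039,0.1035,0,0,-0.1437,-1],[0.224,-0.039,0.1035,0,0,-0.1437,-1],[0.224,-0.039,0.1035,0,0,-0.1437,-1],[0.224,-0.039,0.1035,0,0,-0.1437,-1],[0.224,-0.039,0.1035,0,0,-0.1437,-1],[0.224,-0.039,0.1035,0,0,-0.1437,-1],[0.224,-0.039,0.1035,0,0,-0.1437,-1],[0.224,-0.039,0.1035,0,0,-0.1437,-1]]]}}

```text
time_s: 1.1
eef_pos: [0.3989, -0.3219, 0.2007]
orientation: [0.0, 0.784, 0.621, 0.0]
force: [0.2, -1.1, 0.5]
width: 0.085
gripper_force: 0.0
```

```bash
python3 go.py .399,-.321,.11,77; python3 - <<'E'
from station import bot
import cv2,pickle
c=bot.read_camera("wrist");pickle.dump(c,open("w1.pkl","wb"));cv2.imwrite("pics/w1.png",c["color"])
E
```

```text
t 1.1 p [ 0.3989 -0.3219  0.2007] yaw 76.8 tilt -1.0 q [-39.  16. -12.  62.  -0.  64.] F [ 0.2 -1.1  0.5] w 0.085 0.0
[0.0009, -0.0001, 0.0907, 0.0001, 0.0, -0.0006]
```

View pics/w1.png

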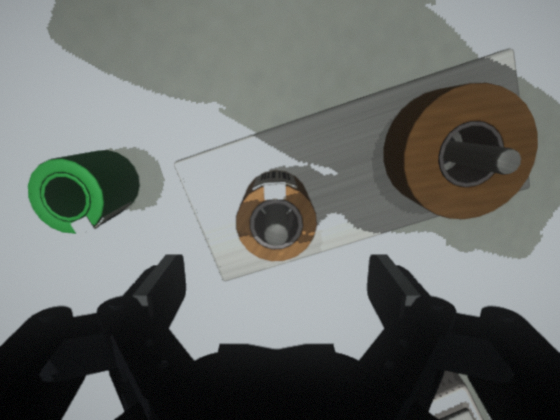

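The wrist view shows the slim roll between the open fingers, rim centre about (276,221). Its white tongue is at (275,190), which is straight up in the picture.

```bash
python3 - <<'E'
import pickle,cv2,numpy as np
from h import *
c=pickle.load(open("w1.pkl","rb"));t=c["color"];H,S,V=cv2.split(cv2.cvtColor(t,cv2.COLOR_BGR2HSV))
roi=np.zeros(V.shape,bool);roi[165:270,230:325]=1
for v in(70,100):
    m=roi&(H<25)&(S>80)&(V>v)
    e,r=cv2.minEnclosingCircle(np.argwhere(m)[:,::-1].astype(np.int32)); print(e,r,ray(c,e,.074).round(4))
    P=ray(c,np.argwhere(m)[:,::-1],.074)
    (x,y),rr=cv2.minEnclosingCircle((P[:,:2]*1e3).astype(np.float32));print("world circle",x,y,rr)
roi[:178]=0;roi[202:]=0;roi[:,:255]=0;roi[:,295:]=0
for b in blobs(roi&(S<50)&(V>110),15):print(b,ray(c,b[1],.074).round(4))
E
```

```text
(275.8363037109375, 221.56988525390625) 39.8886604309082 [[ 0.3981 -0.3188  0.074 ]]
world circle 397.3006896972656 -319.9851989746094 27.56583023071289
(275.921875, 222.703125) 39.44587326049805 [[ 0.398  -0.3196  0.074 ]]
world circle 397.5261535644531 -320.2444152832031 27.241037368774414
(np.int32(411), array([273.7, 190.2]), array([255, 182,  32,  19], dtype=int32)) [[ 0.4017 -0.2974  0.074 ]]
```

```bash
python3 go.py .398,-.320,.11,79
```

```text
t 1.15 p [ 0.3989 -0.3218  0.2006] yaw 76.8 tilt -1.0 q [-39.  16. -12.  62.   0.  64.] F [-0.6  0.5  1.3] w 0.0853 0.0
[0.0016, -0.0014, 0.0906, 0.0001, 0.0, -0.006]
```

>>> {"op": "play_rows", "data": {"moves": [[[0.0016,-0.0014,0.04,0,0,-0.006,-1],[0.0016,-0.0014,0.07,0,0,-0.006,-1],[0.0016,-0.0014,0.0906,0,0,-0.006,-1],[0.0016,-0.0014,0.0906,0,0,-0.006,-1],[0.0016,-0.0014,0.0906,0,0,-0.006,1],[0.0016,-0.0014,0.0906,0,0,-0.006,1],[0.0016,-0.0014,0.0906,0,0,-0.006,1],[0.0016,-0.0014,0.0906,0,0,-0.006,1],[0.0016,-0.0014,0.0906,0,0,-0.006,1]]], "force": 40}}

```text
time_s: 2.28
eef_pos: [0.3987, -0.32, 0.1112]
orientation: [0.001, 0.771, 0.637, 0.0]
force: [-3.2, 1.9, 9.3]
width: 0.0562
gripper_force: 40.5
```

>>> {"op": "play_rows", "data": {"moves": [[[0,0,-0.03,0,0,0,1],[0,0,-0.07,0,0,0,1],[0,0,-0.11,0,0,0,1],[0,0,-0.13,0,0,0,1],[0,0,-0.13,0,0,0,1]]]}}

```text
time_s: 2.9
eef_pos: [0.3989, -0.32, 0.2417]
orientation: [0.002, 0.771, 0.637, 0.0]
force: [-1.0, -0.6, -1.5]
width: 0.0562
gripper_force: 42.9
```

```bash
python3 go.py .6195,.008,.22,-105; python3 - <<'E'
from station import bot
import cv2,pickle,numpy as np
from h import *
for n in("wrist","top"):
    c=bot.read_camera(n);pickle.dump(c,open(n+"2.pkl","wb"));cv2.imwrite(f"pics/{n}2.png",c["color"])
    print(proj(c,[.398,-.32,.204]))
E
```

```text
t 2.9 p [ 0.3989 -0.32    0.2417] yaw 79.1 tilt -1.0 q [-39.  14.  -8.  67.   0.  62.] F [-1.  -0.6 -1.5] w 0.0562 42.90186166763306
[0.3638, 0.1547, 0.0216, -0.0004, 0.0008, -0.4885]
[[276.70317174 299.55640721]]
[[465.28547191 282.08835717]]
```

View pics/wrist2.png

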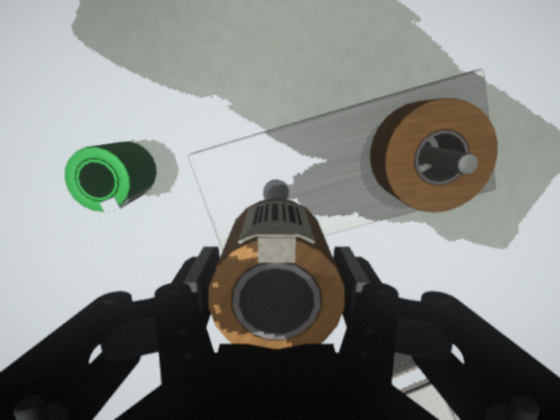

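The roll is off its spindle and held between the pads. The tongue is at (277,249) and the bore centre at (279,300), so the label lies almost exactly along tool x.

```bash
python3 - <<'E'
import pickle,numpy as np
from h import *
c=pickle.load(open("wrist2.pkl","rb"));t=c["color"];H,S,V=cv2.split(cv2.cvtColor(t,cv2.COLOR_BGR2HSV))
k=np.zeros(V.shape,bool);k[238:262,250:305]=1
b=max(blobs(k&(S<60)&(V>110)),key=lambda b:b[0]);T=ray(c,b[1],.2055)[0];print(b,T)
P=ray(c,[(277.5,302),(278.5,300)],.2055);print(P)
for p in P:print(np.degrees(np.arctan2(*(T-p)[1::-1])))
a=ray(c,[(242,236),(311,236),(258.5,262),(294.5,262)],.2055);print(a.round(4).tolist())
E
```

```text
(np.int32(896), array([276.1, 249.4]), array([257, 238,  39,  24], dtype=int32)) [ 0.40197468 -0.29796167  0.2055    ]
[[ 0.39827633 -0.32019595  0.2055    ]
 [ 0.39883236 -0.31938282  0.2055    ]]
80.55613251971035
81.65466602869093
[[0.3906, -0.2903, 0.2055], [0.4157, -0.2951, 0.2055], [0.3945, -0.3018, 0.2055], [0.4078, -0.3044, 0.2055]]
```

```bash
python3 go.py .6195,.008,.22,-108
```

```text
t 3.0 p [ 0.3982 -0.3194  0.2395] yaw 79.1 tilt -1.0 q [-39.  15.  -8.  67.   0.  62.] F [ 0.  -0.1 -1.7] w 0.0561 42.892689406871796
[0.3632, 0.1557, 0.0195, 0.0, 0.0, -0.4802]
```

>>> {"op": "play_rows", "data": {"moves": [[[0.363,0.156,0.02,0,0,-0.48,1],[0.363,0.156,0.02,0,0,-0.48,1],[0.363,0.156,0.02,0,0,-0.48,1],[0.363,0.156,0.02,0,0,-0.48,1],[0.363,0.156,0.02,0,0,-0.48,1],[0.363,0.156,0.02,0,0,-0.48,1],[0.363,0.156,0.02,0,0,-0.48,1],[0.363,0.156,0.02,0,0,-0.48,1],[0.363,0.156,0.02,0,0,-0.48,1],[0.363,0.156,0.02,0,0,-0.48,1]]]}}

```text
time_s: 4.25
eef_pos: [0.6193, 0.0078, 0.2183]
orientation: [-0.001, -0.061, 0.998, 0.0]
force: [0.4, 0.2, -0.2]
width: 0.0561
gripper_force: 43.0
```

```bash
python3 go.py .6195,.008,.18,-108
```

```text
t 4.25 p [0.6193 0.0078 0.2183] yaw -173.1 tilt -1.0 q [ 1. 28.  8. 70. -0. -6.] F [ 0.4  0.2 -0.2] w 0.0561 42.96688735485077
[-0.0003, 0.0002, 0.0383, 0.0002, -0.0003, -0.1807]
```

>>> {"op": "play_rows", "data": {"moves": [[[0,0,0,0,0,-0.181,1],[0,0,0,0,0,-0.181,1],[0,0,0,0,0,-0.181,1],[0,0,0,0,0,-0.181,1],[0,0,0,0,0,-0.181,1],[0,0,0,0,0,-0.181,1],[0,0,0,0,0,-0.181,1],[0,0,0,0,0,-0.181,1]]]}}

```text
time_s: 5.25
eef_pos: [0.6196, 0.0076, 0.2191]
orientation: [-0.0, -0.584, 0.812, 0.0]
force: [0.4, -0.1, -0.6]
width: 0.0559
gripper_force: 43.0
```

```bash
python3 go.py .6195,.008,.112,-108;python3 - <<'E'
from station import bot
import cv2,pickle
c=bot.read_camera("wrist");pickle.dump(c,open("w3.pkl","wb"));cv2.imwrite("pics/w3.png",c["color"])
E
```

```text
t 5.25 p [0.6196 0.0076 0.2191] yaw -108.5 tilt -1.0 q [  1.  28.   8.  70.  -0. -71.] F [ 0.4 -0.1 -0.6] w 0.0559 42.96407014131546
[-0.0003, 0.0001, 0.1071, 0.0002, -0.0001, -0.0014]
```

View pics/w3.png

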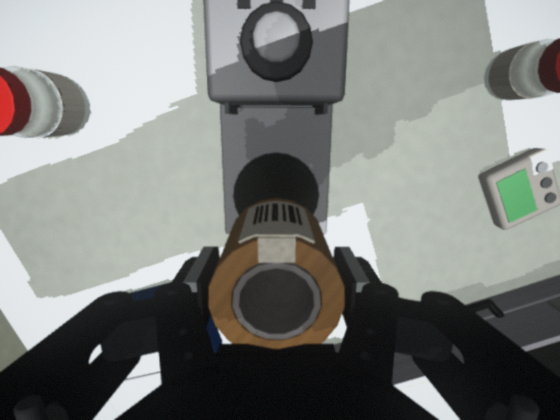

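The label points at the window. The button is at (277,40), the block's front edge runs (209,99)–(346,103), and the pad shows below the roll at (277,190).

```bash
python3 - <<'E'
import pickle,numpy as np
from h import *
c=pickle.load(open("w3.pkl","rb"));t=c["color"];g=cv2.cvtColor(t,cv2.COLOR_BGR2GRAY)
a=ray(c,[(209,99.5),(346,102)],.076);d=a[1]-a[0];print("edge",a.round(4).tolist(),np.degrees(np.arctan2(d[1],d[0])))
# straight edges by Hough
L=cv2.HoughLinesP(cv2.Canny(g[0:240,190:360],30,90),1,np.pi/360,35,minLineLength=45,maxLineGap=5)
for l in L[:,0]:
    P=l+np.array([190,0,190,0])
    z=.006 if P[[1,3]].min()>100 else .076
    q=ray(c,P.reshape(2,2),z);d=q[1]-q[0];print(P,z,np.degrees(np.arctan2(d[1],d[0])).round(1))
cir=cv2.HoughCircles(cv2.medianBlur(g[:95,220:340],3),cv2.HOUGH_GRADIENT,1,30,param1=80,param2=15,minRadius=18,maxRadius=42)
for q in cir[0][:3]:print(q+[220,0,0],ray(c,[q[0]+220,q[1]],.08))
print("button pred px ->",ray(c,[(276,38)],.08), ray(c,[(274,36)],.085))
V=g<45;k=np.zeros(V.shape,bool);k[150:200,225:330]=1
P=ray(c,np.argwhere(k&V)[:,::-1],.012)[:,:2]*1e3
print("pad part: min/max",P.min(0),P.max(0))
h=cv2.convexHull(P.astype(np.float32))[:,0]
dd=np.array([np.cos(np.radians(-107.3)),np.sin(np.radians(-107.3))]);n=np.array([-dd[1],dd[0]])
print("along max",(h@dd).max()-40,"lat",(h@n).min(),(h@n).max(),"roll",np.array([619.5,8])@dd,np.array([619.5,8])@n)
E
```

```text
edge [[0.6343, -0.0827, 0.076], [0.549, -0.0525, 0.076]] 160.52798746864318
[328 193 331 140] 0.006 -109.1
[222 171 225 233] 0.006 71.6
[344  95 349   0] 0.076 -108.7
[203   8 208  97] 0.076 71.9
[237 108 314 108] 0.006 161.5
[241 105 312 105] 0.006 161.5
[207   0 211  74] 0.076 72.0
[191   2 196  94] 0.076 71.3
[230 100 277 100] 0.076 161.4
[256  48 310  28] 0.076 -179.6
[252 234 300 234] 0.006 161.5
[239 238 310 238] 0.006 161.5
[279.5         40.5         40.20000076] [[ 0.57939997 -0.10075017  0.08      ]]
button pred px -> [[ 0.58100557 -0.10278145  0.08      ]] [[ 0.58217635 -0.10310613  0.085     ]]
pad part: min/max [579.64963865 -31.2724411 ] [655.42726627  23.11198217]
along max -192.34276517716395 lat 549.4959802349146 626.6482916498938 roll -191.86182088721077 589.0953162993607
```

>>> {"op": "play_rows", "data": {"moves": [[[0,0,0.04,0,0,0,1],[0,0,0.075,0,0,0,1],[0,0,0.095,0,0,0,1],[0,0,0.104,0,0,0,1],[0,0,0.107,0,0,0,1],[0,0,0.1085,0,0,0,1],[0,0,0.1085,0,0,0,1]]]}}

```text
time_s: 6.18
eef_pos: [0.6202, 0.0077, 0.1119]
orientation: [0.0, -0.586, 0.81, -0.0]
force: [-0.9, 0.1, -0.4]
width: 0.0559
gripper_force: 43.0
```

```bash
python3 go.py
```

```text
t 6.17 p [0.6202 0.0077 0.1119] yaw -108.3 tilt -1.0 q [  1.  32.  -2.  56.  -0. -71.] F [-0.9  0.1 -0.4] w 0.0559 42.97838777303696
```

Not yet in contact; lowering another couple of mm while watching force.

>>> {"op": "play_rows", "data": {"moves": [[[0,0,0.001,0,0,0,1],[0,0,0.001,0,0,0,1],[0,0,0.001,0,0,0,1]]]}}

```text
time_s: 6.55
eef_pos: [0.6202, 0.0076, 0.1113]
orientation: [0.001, -0.586, 0.81, -0.0]
force: [-2.8, -0.7, 7.4]
width: 0.0557
gripper_force: 43.6
```

Contact (7 N). Release and retreat upward.

>>> {"op": "play_rows", "data": {"moves": [[[0,0,0,0,0,0,0.2],[0,0,0,0,0,0,-1],[0,0,0,0,0,0,-1],[0,0,0,0,0,0,-1],[0,0,0,0,0,0,-1],[0,0,-0.02,0,0,0,-1],[0,0,-0.06,0,0,0,-1],[0,0,-0.11,0,0,0,-1],[0,0,-0.11,0,0,0,-1]]]}}

```text
time_s: 7.68
eef_pos: [0.6215, 0.0077, 0.2243]
orientation: [0.003, -0.586, 0.81, -0.002]
force: [0.6, -0.0, -0.6]
width: 0.0857
gripper_force: 0.0
```

```bash
python3 go.py .583,-.1005,.22,-108.3 .583,-.1005,.16,-108.3;python3 - <<'E'
from station import bot
import cv2,pickle
c=bot.read_camera("wrist");pickle.dump(c,open("w4.pkl","wb"));cv2.imwrite("pics/w4.png",c["color"])
E
```

```text
t 7.67 p [0.6215 0.0077 0.2243] yaw -108.3 tilt -1.0 q [  1.  28.   9.  70.   0. -71.] F [ 0.6 -0.  -0.6] w 0.0857 0.0
[0.1148, 0.0027, 0.004, -0.001, 0.0003, 0.0001]
[0.1149, 0.003, 0.064, -0.001, 0.0003, 0.0001]
```

View pics/w4.png

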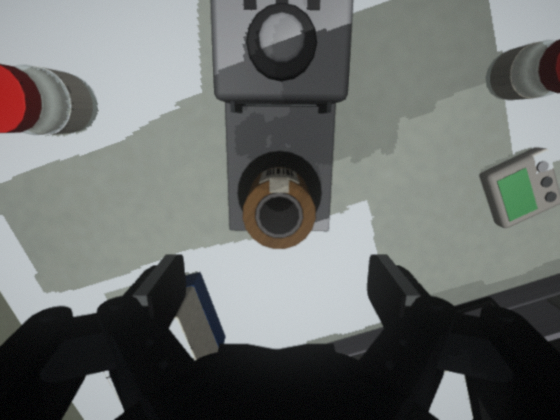

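The roll stands inside the black pad (rim centre ≈(280,213), tongue at (279,185)), pointing at the window. The button is at (281,40).

```bash
python3 - <<'E'
import pickle,numpy as np
from h import *
c=pickle.load(open("w4.pkl","rb"));t=c["color"];H,S,V=cv2.split(cv2.cvtColor(t,cv2.COLOR_BGR2HSV))
k=np.zeros(V.shape,bool);k[170:255,235:325]=1
P=ray(c,np.argwhere(k&(H<25)&(S>80)&(V>70))[:,::-1],.074)[:,:2]*1e3
e,r=cv2.minEnclosingCircle(P.astype(np.float32));print("roll",e,r)
k[:176]=0;k[196:]=0;k[:,:258]=0;k[:,300:]=0
b=max(blobs(k&(S<60)&(V>110)),key=lambda b:b[0]);T=ray(c,b[1],.074)[0]*1e3;print(b,T,np.degrees(np.arctan2(T[1]-e[1],T[0]-e[0])))
pd=np.zeros(V.shape,bool);pd[145:250,225:335]=1
for z in(.08,.088):print(ray(c,[(280.5,40)],z))
E
```

```text
roll (619.5348510742188, 9.685511589050293) 27.25545883178711
(np.int32(238), array([278.6, 185.9]), array([270, 179,  19,  14], dtype=int32)) [612.61864981 -11.392643    74.        ] -108.1657891300102
[[ 0.58170736 -0.10196682  0.08      ]]
[[ 0.5823335  -0.10027332  0.088     ]]
```

>>> {"op": "play_rows", "data": {"moves": [[[0.058,0.0015,0.002,0,0,0,1],[0.115,0.003,0.004,-0.001,0,0,1],[0.115,0.003,0.034,-0.001,0,0,1],[0.115,0.003,0.054,-0.001,0,0,1],[0.115,0.003,0.054,-0.001,0,0,1],[0.115,0.003,0.054,-0.001,0,0,1]]]}}

```text
time_s: 8.48
eef_pos: [0.581, -0.1008, 0.1656]
orientation: [-0.002, -0.586, 0.81, 0.002]
force: [2.7, -2.5, 4.0]
width: 0.0002
gripper_force: 2.1
```

```bash
python3 go.py .583,-.1015,.16,-108.3
```

```text
t 8.47 p [ 0.581  -0.1008  0.1656] yaw -108.3 tilt -1.0 q [-10.  26.  -2.  62.   0. -82.] F [ 2.7 -2.5  4. ] w 0.0002 2.105841463235265
[-0.0, -0.0022, 0.0056, 0.001, -0.0001, 0.0001]
```

>>> {"op": "play_rows", "data": {"moves": [[[0,-0.001,0.002,0.001,0,0,1],[0,-0.001,0.004,0.001,0,0,1],[0,-0.001,0.005,0.001,0,0,1],[0,-0.001,0.005,0.001,0,0,1]]]}}

```text
time_s: 8.98
eef_pos: [0.5812, -0.1008, 0.1638]
orientation: [0.0, -0.586, 0.81, -0.0]
force: [-22.2, 2.9, 53.5]
width: 0.0
gripper_force: 27.0
```

>>> {"op": "play_rows", "data": {"moves": [[[0,0,-0.004,0,0,0,1],[0,0,-0.004,0,0,0,1],[0,0,-0.004,0,0,0,1]]]}}

```text
time_s: 9.35
eef_pos: [0.5814, -0.1008, 0.1647]
orientation: [-0.0, -0.586, 0.81, 0.0]
force: [-3.7, -0.2, 3.7]
width: 0.0001
gripper_force: 2.5
```

```bash
python3 go.py; python3 - <<'E'
from station import bot
import cv2,pickle,numpy as np
from h import *
f=lambda im,x,y,w,h,k:cv2.resize(im[y:y+h,x:x+w],None,fx=k,fy=k,interpolation=cv2.INTER_CUBIC)
w=bot.read_camera("wrist");s=bot.read_camera("scene")
p=proj(s,[.583,-.101,.085])[0];print(p,proj(w,[.583,-.101,.085]))
x,y=int(p[0])-30,int(p[1])-30
m=np.zeros((600,800,3),np.uint8);m[:300,:400]=cv2.resize(w["color"],(400,300));m[:600,400:]=0
m[100:500,400:800]=cv2.resize(s["color"][y:y+60,x:x+60],(400,400),interpolation=cv2.INTER_CUBIC)
cv2.imwrite("pics/press.png",m)
E
```

```text
t 9.35 p [ 0.5814 -0.1008  0.1647] yaw -108.3 tilt -1.0 q [-10.  26.  -3.  61.  -0. -82.] F [-3.7 -0.2  3.7] w 0.0001 2.452346719801426
[265.72626711 238.72442444] [[270.10391288 253.59009074]]
```

View pics/press.png

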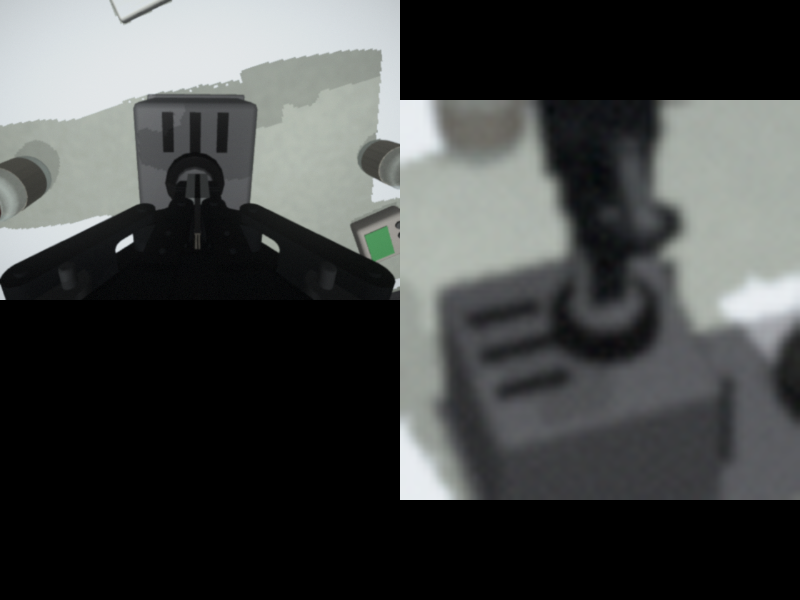

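The shut fingertips rest centred on the button cap. Contact went from 4 N to 53 N within 2 mm, so the button hit its stop, and it's back at about 4 N after backing off. Now I'll lift, open and return over the roll.

```bash
python3 go.py .6197,.0085,.22,-108.3
```

```text
t 9.45 p [ 0.5814 -0.1008  0.1647] yaw -108.3 tilt -1.0 q [-10.  26.  -3.  61.   0. -82.] F [-3.3  0.   4.7] w 0.0 2.3732738569378853
[-0.1158, -0.002, -0.0553, 0.0002, -0.0, 0.0001]
```

>>> {"op": "play_rows", "data": {"moves": [[[0,0,-0.025,0,0,0,1],[0,0,-0.055,0,0,0,1],[-0.05,-0.001,-0.055,0,0,0,-1],[-0.116,-0.002,-0.055,0,0,0,-1],[-0.116,-0.002,-0.055,0,0,0,-1],[-0.116,-0.002,-0.055,0,0,0,-1],[-0.116,-0.002,-0.055,0,0,0,-1],[-0.116,-0.002,-0.055,0,0,0,-1]]]}}

```text
time_s: 10.45
eef_pos: [0.6199, 0.0076, 0.2203]
orientation: [-0.0, -0.585, 0.811, -0.0]
force: [0.4, 0.4, 0.2]
width: 0.0852
gripper_force: 0.0
```

```bash
python3 go.py;python3 - <<'E'
from station import bot
import cv2,pickle,numpy as np
from h import *
c=bot.read_camera("wrist");t=c["color"];H,S,V=cv2.split(cv2.cvtColor(t,cv2.COLOR_BGR2HSV))
k=np.zeros(V.shape,bool);k[170:270,225:335]=1
P=ray(c,np.argwhere(k&(H<25)&(S>80)&(V>70))[:,::-1],.074)[:,:2]*1e3
e,r=cv2.minEnclosingCircle(P.astype(np.float32));print("roll",e,r)
k[:176]=0;k[200:]=0;k[:,:258]=0;k[:,300:]=0
b=max(blobs(k&(S<60)&(V>110)),key=lambda b:b[0]);T=ray(c,b[1],.074)[0]*1e3;print(b,T,np.degrees(np.arctan2(T[1]-e[1],T[0]-e[0])))
E
python3 go.py .6195,.009,.112,-108.3
```

```text
t 10.45 p [0.6199 0.0076 0.2203] yaw -108.3 tilt -1.0 q [  1.  28.   8.  70.  -0. -71.] F [0.4 0.4 0.2] w 0.0852 0.0
roll (619.4389038085938, 9.36937427520752) 27.30388069152832
(np.int32(249), array([275.6, 188.1]), array([266, 181,  20,  15], dtype=int32)) [612.41023363 -11.4055706   74.        ] -108.69193122999043
t 10.5 p [0.62   0.0078 0.2204] yaw -108.3 tilt -1.0 q [  1.  28.   8.  70.   0. -71.] F [ 0.3 -0.1 -0.6] w 0.0852 0.0
[-0.001, 0.0008, 0.1084, -0.0, 0.0, -0.0001]
```

>>> {"op": "play_rows", "data": {"moves": [[[-0.001,0.001,0.04,0,0,0,-1],[-0.001,0.001,0.08,0,0,0,-1],[-0.001,0.001,0.108,0,0,0,-1],[-0.001,0.001,0.108,0,0,0,-1],[-0.001,0.001,0.108,0,0,0,1],[-0.001,0.001,0.108,0,0,0,1],[-0.001,0.001,0.108,0,0,0,1],[-0.001,0.001,0.108,0,0,0,1],[-0.001,0.001,0.108,0,0,0,1]]], "force": 40}}

```text
time_s: 11.62
eef_pos: [0.6203, 0.0098, 0.1143]
orientation: [0.001, -0.586, 0.81, -0.001]
force: [-3.2, -0.7, 9.8]
width: 0.0553
gripper_force: 40.9
```

>>> {"op": "play_rows", "data": {"moves": [[[0,0,-0.02,0,0,0,1],[0,0,-0.06,0,0,0,1],[0,0,-0.11,0,0,0,1],[0,0,-0.14,0,0,0,1],[0,0,-0.14,0,0,0,1]]]}}

```text
time_s: 12.25
eef_pos: [0.6206, 0.0099, 0.2559]
orientation: [0.002, -0.586, 0.81, -0.002]
force: [-0.6, -0.5, -1.6]
width: 0.056
gripper_force: 42.8
```

```bash
python3 go.py .418,.268,.25,-90; python3 - <<'E'
import pickle,numpy as np
from h import *
# bay check in the first top picture: project the expected floor and rim corners, list dark extents
c=pickle.load(open("c0.pkl","rb"))["top"];g=cv2.cvtColor(c["color"],cv2.COLOR_BGR2GRAY)
print(g[273,115:205].tolist());print(g[225:322,160].tolist())
print(proj(c,[[.418,.268,.03],[.418+.08,.268,.03],[.418-.08,.268,.03],[.418,.268+.078,.03],[.418,.268-.078,.03]]).round(1).tolist())
E
```

```text
t 12.25 p [0.6206 0.0099 0.2559] yaw -108.3 tilt -1.0 q [  1.  27.  12.  75.  -0. -71.] F [-0.6 -0.5 -1.6] w 0.056 42.810198962688446
[-0.1816, 0.2734, 0.0047, -0.0009, 0.0002, -0.0507]
[34, 33, 34, 28, 31, 32, 22, 17, 14, 16, 10, 14, 21, 32, 30, 33, 35, 33, 30, 26, 31, 31, 25, 30, 27, 30, 30, 34, 34, 31, 34, 31, 29, 26, 32, 32, 33, 32, 33, 34, 31, 27, 31, 31, 29, 33, 32, 38, 29, 26, 33, 29, 28, 33, 37, 31, 28, 36, 25, 32, 30, 30, 34, 34, 36, 32, 34, 34, 28, 34, 30, 30, 30, 36, 28, 35, 36, 24, 31, 68, 158, 159, 129, 48, 45, 44, 52, 47, 91, 108]
[29, 23, 24, 23, 21, 20, 24, 26, 24, 18, 16, 32, 31, 14, 14, 19, 30, 29, 28, 30, 31, 38, 29, 31, 32, 32, 32, 28, 34, 29, 32, 30, 39, 29, 33, 28, 36, 30, 25, 32, 29, 32, 35, 28, 35, 28, 31, 33, 33, 31, 29, 31, 36, 35, 34, 34, 30, 23, 37, 33, 33, 29, 33, 25, 35, 36, 32, 29, 19, 26, 33, 35, 27, 35, 27, 29, 30, 27, 36, 33, 32, 31, 30, 33, 21, 27, 18, 16, 20, 30, 58, 152, 160, 161, 156, 158, 158]
[[164.1, 274.3], [166.1, 237.6], [162.1, 311.9], [128.6, 273.7], [199.9, 274.8]]
```

>>> {"op": "play_rows", "data": {"moves": [[[-0.182,0.273,0.005,-0.001,0,-0.051,1],[-0.182,0.273,0.005,-0.001,0,-0.051,1],[-0.182,0.273,0.005,-0.001,0,-0.051,1],[-0.182,0.273,0.005,-0.001,0,-0.051,1],[-0.182,0.273,0.005,-0.001,0,-0.051,1],[-0.182,0.273,0.005,-0.001,0,-0.051,1],[-0.182,0.273,0.005,-0.001,0,-0.051,1],[-0.182,0.273,0.005,-0.001,0,-0.051,1],[-0.182,0.273,0.005,-0.001,0,-0.051,1]]]}}

```text
time_s: 13.38
eef_pos: [0.418, 0.2674, 0.2472]
orientation: [0.002, 0.707, -0.707, -0.002]
force: [0.1, -0.4, -1.7]
width: 0.0557
gripper_force: 43.0
```

```bash
python3 go.py .418,.268,.132,-90; python3 - <<'E'
from station import bot
import cv2
c=bot.read_camera("wrist");cv2.imwrite("pics/w5.png",c["color"])
E
```

```text
t 13.38 p [0.418  0.2674 0.2472] yaw -90.0 tilt -1.0 q [ 32.  13.  -9.  68.   0. -58.] F [ 0.1 -0.4 -1.7] w 0.0557 42.99731433391571
[-0.0005, -0.0007, 0.1152, 0.001, 0.0001, 0.0]
```

View pics/w5.png

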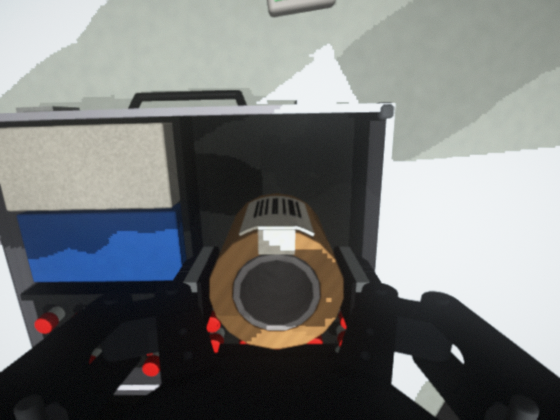

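The roll is above the empty compartment, centred between the cartons' divider (≈x 187) and the side wall (≈x 370). Descending.

>>> {"op": "play_rows", "data": {"moves": [[[0,-0.001,0.04,0.001,0,0,1],[0,-0.001,0.075,0.001,0,0,1],[0,-0.001,0.1,0.001,0,0,1],[0,-0.001,0.11,0.001,0,0,1],[0,-0.001,0.112,0.001,0,0,1],[0,-0.001,0.113,0.001,0,0,1],[0,-0.001,0.113,0.001,0,0,1]]]}}

```text
time_s: 14.3
eef_pos: [0.418, 0.2686, 0.135]
orientation: [-0.001, 0.708, -0.707, -0.0]
force: [-0.8, -0.3, -0.4]
width: 0.0559
gripper_force: 43.0
```

>>> {"op": "play_rows", "data": {"moves": [[[0,0,0.001,0,0,0,1],[0,0,0.0015,0,0,0,1],[0,0,0.0015,0,0,0,1]]]}}

```text
time_s: 14.68
eef_pos: [0.4175, 0.2684, 0.1328]
orientation: [-0.0, 0.708, -0.706, -0.0]
force: [-0.5, 0.7, -0.5]
width: 0.0557
gripper_force: 43.0
```

>>> {"op": "play_rows", "data": {"moves": [[[0,0,0.001,0,0,0,1],[0,0,0.0015,0,0,0,1],[0,0,0.0015,0,0,0,1]]]}}

```text
time_s: 15.05
eef_pos: [0.4176, 0.2685, 0.1322]
orientation: [-0.001, 0.708, -0.706, -0.0]
force: [-7.4, -3.4, 19.7]
width: 0.056
gripper_force: 44.8
```

Firm contact with the floor; release and retreat.

>>> {"op": "play_rows", "data": {"moves": [[[0,0,-0.001,0,0,0,1],[0,0,-0.001,0,0,0,0.2],[0,0,-0.001,0,0,0,-1],[0,0,-0.001,0,0,0,-1],[0,0,-0.001,0,0,0,-1],[0,0,-0.001,0,0,0,-1],[0,0,-0.03,0,0,0,-1],[0,0,-0.08,0,0,0,-1],[0,0,-0.12,0,0,0,-1],[0,0,-0.12,0,0,0,-1]]]}}

```text
time_s: 16.3
eef_pos: [0.4187, 0.269, 0.2541]
orientation: [-0.003, 0.708, -0.707, 0.0]
force: [0.2, 0.7, -0.5]
width: 0.0855
gripper_force: 0.0
```

```bash
python3 go.py; python3 - <<'E'
from station import bot
import cv2,numpy as np
c=bot.read_camera("wrist");s=bot.read_camera("scene")
m=np.zeros((600,800,3),np.uint8);m[:300,:400]=cv2.resize(c["color"],(400,300));m[300:,:]=0;m[:300,400:]=cv2.resize(s["color"],(400,300));m[300:,200:600]=cv2.resize(s["color"][120:240,250:410],(400,300))
cv2.imwrite("pics/end.png",m)
E
```

```text
t 16.3 p [0.4187 0.269  0.2541] yaw -89.9 tilt -1.0 q [ 33.  13.  -9.  68.   0. -57.] F [ 0.2  0.7 -0.5] w 0.0855 0.0
```

View pics/end.png

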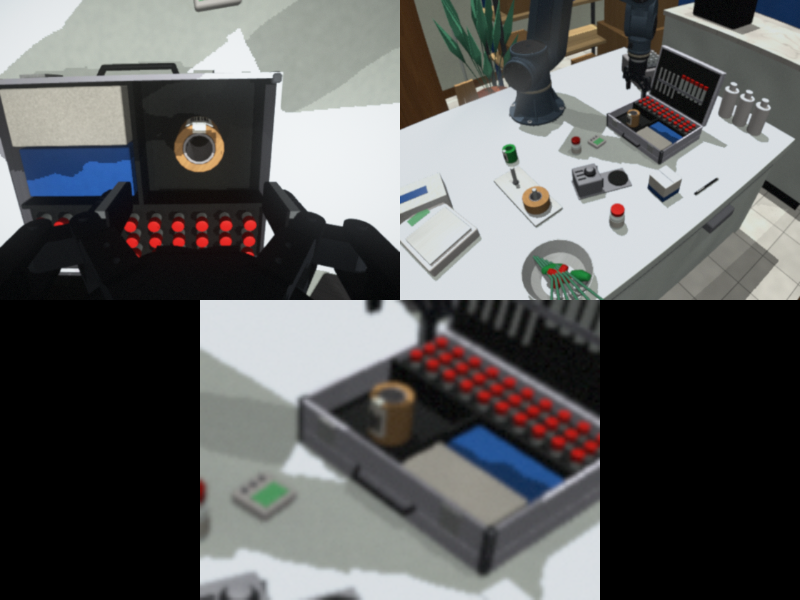

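The roll stands upright in the middle of the empty compartment (wrist panel ≈(199,149)), with the gripper clear and everything else in place.

```bash
python3 -c "
from station import bot
print(bot.finish_job())"
```

```text
the job is handed in; nothing more can be done
None
```

The slim roll stood on the pad with its label facing the window (within about 1°) while I pressed the button, then went upright onto the bay floor and the job was handed in at about 16 s; the press was inferred from force, which jumped from 4 N to 53 N at the fingertips, not from a reading of the button's travel.

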